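# Take the tie bar out of the covered stock bin

## Robot

A 6-joint arm with a two-finger parallel gripper is mounted at the origin on the work surface. World frame = base frame: x ahead of the robot, y to its left, z up, the work surface at z = 0. Lengths are in m, angles in rad, forces in N, time in s.
With the tool pointing down it reaches from about 0.35 to 0.725 m from the base axis. Payload 4.3 kg.
Tool frame: the origin (TCP) lies midway between the tips of the shut fingers; the grasp point (between the pads) lies 19 mm behind it; z points along the fingers, y is the direction in which the jaws open and shut (so a half turn about z gives the same grasp; the last joint's range is limited). The gripper opens to 85 mm and grips with 20 to 120 N. Pads are 22 mm wide; open, the fingers measure 114 mm over their backs; the gripper's body (76 mm by 85 mm) begins 54 mm behind the grasp point. The pads swing forward as they close: fully open they stand 13 mm farther back than shut.
Start: joints at [1.03, 0.377, 0.081, 1.274, 0, 1.46], TCP at [0.24, 0.522, 0.231] pointing down, gripper open.
Joint ranges: [-2.72, 2.72], [-0.84, 1.66], [-1.02, 1.22], [-1.77, 2.12], [-1.37, 1.28], [-3.14, 3.14]. Speed limits (rad/s): [2.57, 2.57, 3.14, 3.14, 3.14, 3.14].

## Interface

Orientations are given as a unit quaternion [x, y, z, w].
In Python, from rig import telemetry, eyes, order gives the robot as it stands.
- The arm moves only by the tool jog_arm, never from a script. Its argument "increments" is a list that holds one entry, the list of rows, each a list of 5 numbers: the opening, from 0 (shut) to 1 (fully open), then the shift along the world's x, y, z in m, then the turn about the world's z in rad. A call has 1 to 5 rows; each row is the pose to reach, as a shift and turn from the pose commanded when the call began; what a row does not reach only later rows make up. A row lasts 1/8 s, in which the tool goes at most 62.5 mm and 10.7 degrees, less where a joint would pass 70% of its speed; a pose out of reach is approached as far as the arm can. A call with a gripper value outside its range is refused whole. The fingers move at their own pace and stop on an object; "newtons" is the grip in N (left out, the last holds). Time passes only in rows, so rows that repeat a pose let the fingers close. It gives the time, the measured TCP pose, the force and the opening at its end, in the units of the state.
- telemetry.observe(): the state, without advancing time (a new reading comes with each control period).
- eyes.grab_frame(name): name is "side" or "top"; returns a dict with "image" (400x640x3 uint8, red, green, blue), "intrinsics" (3x3 intrinsics, pixels), "R" (3x3) and "t" (3): a world point X has camera coordinates R X + t. Camera axes: x right, y down, z forward; pixel columns grow to the right and rows downward; lengths in m; the calibration is good to about 2 mm. A picture is of the moment at which its call begins. There is no depth.
- order.sign_off(): hands the job in, once; it reports no verdict.
The state is a dict: "t": time; "joints": joint angles; "dq": joint speeds; "tau": joint torques, N m; "position": TCP position; "ee_rot": TCP orientation; "force": force on the tool from outside, world axes, zero at the start; "torque": the same for the moment, N m; "width": finger opening in m.
Only numpy, scipy, OpenCV 4.12 (cv2) and the standard library are available. Lean on these libraries where they do the work, as an engineer would, in place of code of your own. Each camera call takes 0.05 s, during which the arm holds its last target. There are 200 camera calls.

## Task

Take the steel tie bar out of the long stock bin: it is longer than the bin's mouth, so slant it and bring one end out first, without moving the carton, the tape roll or the can nearby. Finish still holding the bar in the gripper, steady and about level, above the middle of the bin with the whole bar about 8 cm clear of the bin's top; do not put it down or let go.

Things in the scene. Friction and masses are not known exactly. Their poses are not given: they have to be found in the camera images.
- bin: Sheet-metal stock bin, fixed; outside 378 (x) by 188 (y) by 89 mm high, walls and floor 4 mm thick (inside 370 x 180). A fixed 4 mm cover plate (underside 85 mm, top 89 mm above the bench) closes each x end of the top over the full width; between them is the centred mouth, 190 (x) by 180 (y) mm. Origin: centre of the underside, on the bench; z up.
- bin_mouth (a point): Centre of the bin's mouth, level with the top of the cover plates (89 mm above the bench).
- bar: Loose steel tie bar, 260 mm long (x), 0.17 to 0.36 kg, flat on the bin floor roughly along the bin, ends hidden under the covers. Tube 16 wide, 22 high; black end caps 20 wide, 28 high, 24 long; black rubber sleeve 50 long, 24 wide (y), 28 high round its exact middle, seen through the mouth. Origin: middle of the underside; z up; balances at its middle, 14 mm above the origin.
- bar_end_a (a point): The bar's +x end, middle of the lower edge of the end face (130 mm from the bar's origin).
- bar_end_b (a point): The bar's -x end, middle of the lower edge of the end face (130 mm from the bar's origin).
- carton: Bystander: small closed cardboard carton, 90 x 70 x 55 mm high, on the bench to the robot's left of the bin; origin at the centre of its underside.
- tape_roll: Bystander: roll of brown packing tape lying flat, 90 mm across, 48 mm high, on the bench to the robot's right of the bin; origin at the centre of its underside.
- spray_can: Bystander: small upright can 48 mm across, 90 mm high, on the bench to the robot's left of the bin, farther out than the carton; origin at the centre of its underside.

How it is judged:
On the way:
1. one end of the bar is out above the covers while the other end is still inside, below them (horizontal distance between bar and bin_mouth below 0.2 m and ((height (world z) of bar_end_a above 0.095 m and height (world z) of bar_end_b below 0.08 m) or (height (world z) of bar_end_b above 0.095 m and height (world z) of bar_end_a below 0.08 m))), for 0.1 s.
At the end, for the whole second after the job is handed in: The gripper holds the bar still (under 30 mm/s), both ends at least 50 mm above the top of the bin's covers, level within 0.3 rad (17 degrees), its middle within 120 mm horizontally of the mouth's centre, touching the fingers with more than 2 N and not the bin (height (world z) of each of bar_end_a, bar_end_b above 0.139 m and angle between bar's own x axis and vertical between 1.27 and 1.87 rad and horizontal distance between bar and bin_mouth below 0.12 m and contact force between bar and the fingers above 2 N and contact force between bar and bin below 0.3 N and linear speed of bar below 0.03 m/s and angular speed of bar below 0.2 rad/s); the arm keeps its last pose, push and grip.
It fails at once if the carton is moved more than 30 mm (distance of carton from where it was at the start of the episode above 0.03 m).
It fails at once if the tape roll is moved more than 30 mm (distance of tape_roll from where it was at the start of the episode above 0.03 m).
It fails at once if the can is moved more than 30 mm (distance of spray_can from where it was at the start of the episode above 0.03 m).
It also fails if it takes over 42 s, if anything falls off the work surface, if the arm or the gripper's body presses on something with over 40 N, if the wrist force passes 120 N, or if a joint passes its speed limit or range.

## Working session

There is one attempt and no reset: what is moved stays moved. The work goes in short steps, Python scripts to look and compute and a tool call to move; the robot and the scene stay as the last step left them, time stands still between calls to the robot, and variables do not carry over. Pictures are saved under pics/ and viewed, about 8 in all and at most 12, crops included, and the job is handed in when it is done.

Besides the shell and the picture viewer there is one more tool, called as name(argument=value, ...), one argument or row to a line, values as JSON. jog_arm: Moves the arm, as the interface text tells. Its arguments: {"type":"object","properties":{"increments":{"type":"array","items":{"type":"array","items":{"type":"array","items":{"type":"number"}}}},"newtons":{"type":"number"}},"required":["increments"]}

```bash
mkdir -p pics; cat > h.py <<'E'
import numpy as np, cv2
from rig import telemetry, eyes, order
def snap(name,fn):
    f=eyes.grab_frame(name); cv2.imwrite('pics/'+fn,f['image'][:,:,::-1]); 
    np.savez('pics/'+fn+'.npz',K=f['intrinsics'],R=f['R'],t=f['t']); return f
def ray(fn,uv,z):
    d=np.load('pics/'+fn+'.npz');K,R,t=d['K'],d['R'],d['t']
    c=-R.T@t; r=R.T@np.linalg.inv(K)@np.array([uv[0],uv[1],1.]); return c+r*(z-c[2])/r[2]
def proj(fn,X):
    d=np.load('pics/'+fn+'.npz');p=d['K']@(d['R']@np.array(X)+d['t']);return p[:2]/p[2]
E
python3 - <<'E'
from h import *
for n in('top','side'):
    f=snap(n,n+'1.png'); print(n,-f['R'].T@f['t'],f['R'][2])
s=telemetry.observe(); print({k:np.round(v,3).tolist() for k,v in s.items()})
E
```

```text
top [ 0.42397153 -0.01106143  1.17069618] [ 0.09143977  0.01734514 -0.99565954]
side [ 0.41929894 -0.61794481  0.85796845] [ 0.07809251  0.60432573 -0.79290099]
{'t': 0.1, 'joints': [1.03, 0.378, 0.08, 1.274, -0.0, 1.461], 'dq': [-0.0, -0.002, 0.003, -0.0, -0.001, 0.0], 'tau': [0.002, -46.469, 27.058, 0.012, -0.0, 0.0], 'position': [0.24, 0.522, 0.23], 'ee_rot': [0.214, 0.977, -0.001, -0.0], 'force': [-0.035, -0.135, -0.59], 'torque': [-0.003, 0.033, -0.019], 'width': 0.085}
```

View pics/top1.png

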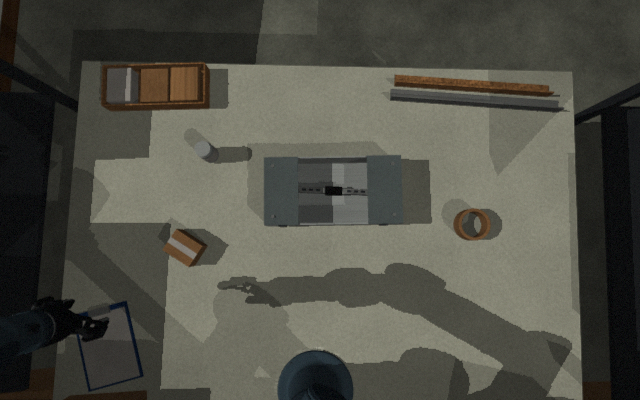

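View pics/side1.png

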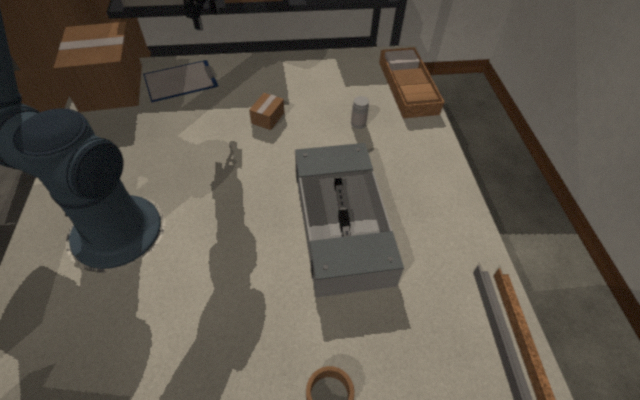

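The bin's long axis lies along world y: in the top image its corners are at about (264,157) to (402,225). The bar runs along it, with its sleeve at about (333,190). I'll enlarge that area to measure it.

```bash
python3 - <<'E'
from h import *
im=cv2.imread('pics/top1.png')[145:235,255:415]; cv2.imwrite('pics/c1.png',cv2.resize(im,None,fx=5,fy=5,interpolation=cv2.INTER_CUBIC))
im=cv2.imread('pics/side1.png')[135:305,285:410]; cv2.imwrite('pics/c2.png',cv2.resize(im,None,fx=3.5,fy=3.5,interpolation=cv2.INTER_CUBIC))
E
```

```text
(no output)
```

View pics/c1.png

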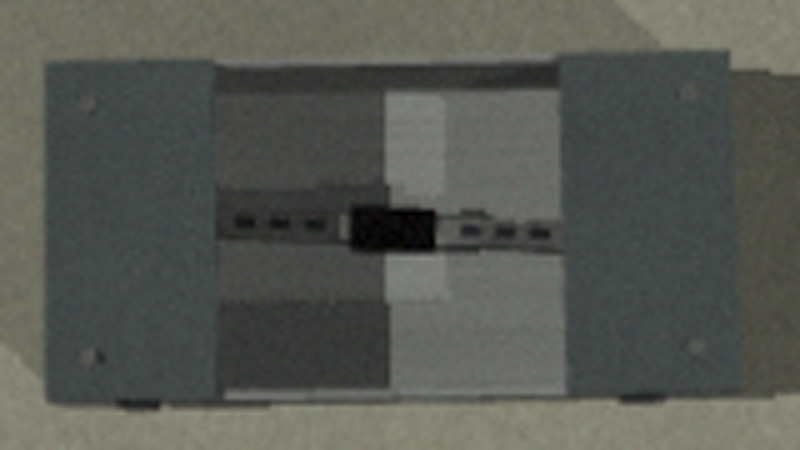

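View pics/c2.png

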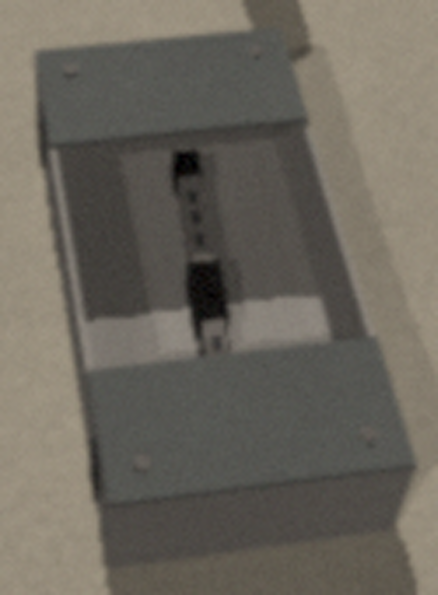

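The crop shows the cover corners at c1 (46,62), (728,52), (738,396) and (47,402). The sleeve spans about (351..435, 208..250), and the bar's tube runs from (216,222) to (560,236). The side crop shows the far end cap at about (187,152), just inside the mouth.

```bash
python3 - <<'E'
from h import *
c1=lambda x,y:(255+(x+.5)/5-.5,145+(y+.5)/5-.5)
c2=lambda x,y:(285+(x+.5)/3.5-.5,135+(y+.5)/3.5-.5)
A=np.array([ray('top1.png',c1(*p),.089) for p in [(46,62),(728,52),(738,396),(47,402)]]);print('bin top',A.round(4),A.mean(0))
B=np.array([ray('side1.png',c2(*p),.089) for p in [(37,52),(285,32),(413,467),(105,503)]]);print('bin side',B.round(4),B.mean(0))
for C in(A,B):
    print('L',np.linalg.norm(C[0]-C[1]),np.linalg.norm(C[2]-C[3]),np.linalg.norm(C[1]-C[2]),np.linalg.norm(C[0]-C[3]))
d=(A[1]-A[0])+(A[2]-A[3]);print('bin yaw',np.arctan2(-d[0],-d[1]))
S=np.array([ray('top1.png',c1(*p),.032) for p in [(352,209),(435,211),(434,249),(350,247)]]);print('sleeve',S.round(4),S.mean(0))
S=np.array([ray('side1.png',c2(*p),.032) for p in [(191,258),(220,258),(228,318),(195,318)]]);print('sleeve side',S.round(4),S.mean(0))
T=[ray('top1.png',c1(*p),.029) for p in [(216,222),(560,235)]];d=T[0]-T[1];print('bar line',T,'angle from y (x/y)',np.arctan2(d[0],d[1]))
print('cap far end top',ray('side1.png',c2(187,152),.032))
E
```

```text
bin top [[ 0.6419  0.1603  0.089 ]
 [ 0.6575 -0.2154  0.089 ]
 [ 0.4685 -0.2228  0.089 ]
 [ 0.4543  0.1518  0.089 ]] [ 0.5555573  -0.03154495  0.089     ]
bin side [[ 0.4579  0.1465  0.089 ]
 [ 0.6463  0.1505  0.089 ]
 [ 0.6564 -0.2222  0.089 ]
 [ 0.4696 -0.2276  0.089 ]] [ 0.55754198 -0.03821641  0.089     ]
L 0.3760222919921142 0.37492751890698545 0.18910942786127338 0.18774113243735957
L 0.18837603850990378 0.18685276813937865 0.3728353293302817 0.37432450857702104
bin yaw -0.0397499912082638
sleeve [[ 0.5721 -0.0111  0.032 ]
 [ 0.5723 -0.0589  0.032 ]
 [ 0.5503 -0.0589  0.032 ]
 [ 0.5501 -0.0106  0.032 ]] [ 0.56119836 -0.03485736  0.032     ]
sleeve side [[ 0.5547 -0.0124  0.032 ]
 [ 0.5754 -0.0143  0.032 ]
 [ 0.573  -0.0662  0.032 ]
 [ 0.5502 -0.064   0.032 ]] [ 0.56332294 -0.03923179  0.032     ]
bar line [array([0.56276598, 0.06731928, 0.029     ]), array([ 0.56076541, -0.13136608,  0.029     ])] angle from y (x/y) 0.010068727467619625
cap far end top [0.56576513 0.08715833 0.032     ]
```

jog_arm(
  increments=[
    [[1,0.03,-0.05,0,-0.1],[1,0.06,-0.104,0,-0.23],[1,0.09,-0.156,0,-0.36],[1,0.12,-0.208,0,-0.5],[1,0.15,-0.26,0,-0.6]],
  ],
  newtons=20,
)

```text
t: 0.72
position: [0.3905, 0.2607, 0.231]
ee_rot: [0.494, 0.869, -0.0, -0.0]
force: [1.1, 0.6, -0.1]
width: 0.086
```

jog_arm(
  increments=[
    [[1,0.03,-0.052,0,-0.1],[1,0.06,-0.104,0,-0.2],[1,0.09,-0.156,0,-0.3],[1,0.12,-0.208,0,-0.4],[1,0.15,-0.26,0,-0.5]],
  ],
)

```text
t: 1.35
position: [0.5406, 0.0007, 0.231]
ee_rot: [0.694, 0.72, -0.0, -0.0]
force: [1.1, 0.1, -0.3]
width: 0.0853
```

jog_arm(
  increments=[
    [[1,0.022,-0.039,0,-0.049],[1,0.022,-0.039,-0.04,-0.049],[1,0.022,-0.039,-0.07,-0.049],[1,0.022,-0.039,-0.09,-0.049],[1,0.022,-0.039,-0.09,-0.049]],
  ],
)

```text
t: 1.98
position: [0.5601, -0.0362, 0.1392]
ee_rot: [0.71, 0.704, -0.001, -0.002]
force: [-0.6, 0.4, 0.5]
width: 0.0853
```

jog_arm(
  increments=[
    [[1,0,0,-0.04,0],[1,0,0,-0.08,0],[1,0,0,-0.11,0],[1,0,0,-0.125,0],[1,0,0,-0.13,0]],
  ],
)

```text
t: 2.6
position: [0.5624, -0.0365, 0.0114]
ee_rot: [0.71, 0.704, 0.0, 0.0]
force: [-0.5, -0.0, -0.0]
width: 0.0853
```

jog_arm(
  increments=[
    [[0.6,0,0,0,0],[0.4,0,0,0,0],[0.1,0,0,0,0],[0.1,0,0,0,0],[0.1,0,0,0,0]],
  ],
  newtons=25,
)

```text
t: 3.22
position: [0.5629, -0.0366, 0.0122]
ee_rot: [0.71, 0.704, 0.001, 0.001]
force: [-0.5, -0.4, 6.0]
width: 0.0233
```

jog_arm(
  increments=[
    [[0,0,0,0,0],[0,0,0,0,0],[0,0,0,0,0],[0,0,0,0,0],[0,0,0,0,0]],
  ],
)

```text
t: 3.85
position: [0.5629, -0.0366, 0.0122]
ee_rot: [0.71, 0.704, 0.001, 0.001]
force: [-0.2, 0.3, 6.7]
width: 0.0233
```

jog_arm(
  increments=[
    [[0,0,0,0.006,0],[0,0,0,0.015,0],[0,0,0,0.025,0],[0,0,0,0.025,0],[0,0,0,0.025,0]],
  ],
)

```text
t: 4.47
position: [0.5621, -0.0365, 0.0363]
ee_rot: [0.71, 0.704, 0.0, 0.0]
force: [-0.4, 0.2, -3.9]
width: 0.0234
```

jog_arm(
  increments=[
    [[0,0,-0.012,0,0.02],[0,-0.001,-0.026,0,0.04],[0,-0.002,-0.04,0,0.05],[0,-0.002,-0.043,0,0.05],[0,-0.002,-0.043,0,0.05]],
  ],
)

```text
t: 5.1
position: [0.56, -0.0796, 0.0362]
ee_rot: [0.693, 0.721, 0.0, -0.0]
force: [0.1, -0.2, -3.0]
width: 0.0235
```

```bash
python3 - <<'E'
from h import *
snap('top','top2.png');snap('side','side2.png')
a=cv2.imread('pics/top2.png')[140:240,240:420];b=cv2.imread('pics/side2.png')[100:310,240:430]
a=cv2.resize(a,None,fx=2.2,fy=2.2,interpolation=2);b=cv2.resize(b,None,fx=2,fy=2,interpolation=2)
o=np.zeros((420,780,3),np.uint8);o[:220,:396]=a;o[:420,400:780]=b;cv2.imwrite('pics/c3.png',o)
E
```

```text
(no output)
```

View pics/c3.png

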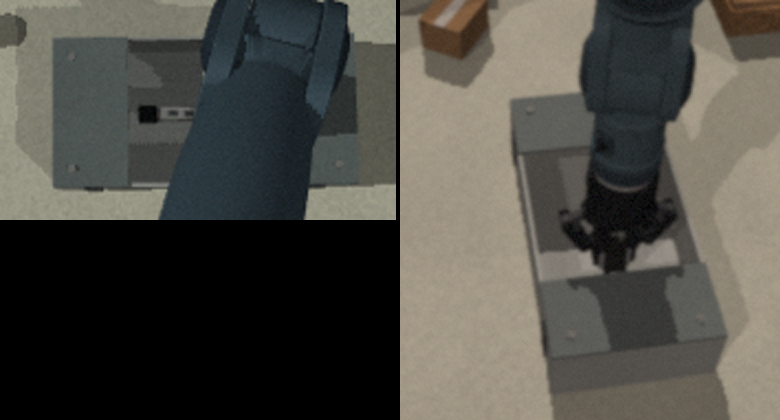

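The bar is held and shifted. Its +y end cap, at about (148,113) in the crop, has come out from under the left cover (edge at 128). Next I lift so that the cover edge tips it.

jog_arm(
  increments=[
    [[0,0,0,0.01,0],[0,0,0,0.02,0],[0,0,0,0.028,0],[0,0,0,0.034,0],[0,0,0,0.038,0]],
  ],
)

```text
t: 5.82
position: [0.5602, -0.0795, 0.0744]
ee_rot: [0.692, 0.721, 0.0, 0.0]
force: [2.1, -0.6, -8.4]
width: 0.0233
```

jog_arm(
  increments=[
    [[0,0,0,0.003,0],[0,0,0,0.006,0],[0,0,0,0.009,0],[0,0,0,0.012,0],[0,0,0,0.012,0]],
  ],
)

```text
t: 6.45
position: [0.5597, -0.0792, 0.0864]
ee_rot: [0.692, 0.721, -0.0, -0.0]
force: [-0.9, 0.3, -4.2]
width: 0.023
```

jog_arm(
  increments=[
    [[0,0,0,0.004,0],[0,0,0,0.008,0],[0,0,0,0.012,0],[0,0,0,0.016,0],[0,0,0,0.016,0]],
  ],
)

```text
t: 7.08
position: [0.5604, -0.0792, 0.103]
ee_rot: [0.692, 0.722, 0.0, 0.0]
force: [-0.6, 2.2, -3.9]
width: 0.0236
```

```bash
python3 - <<'E'
from h import *
snap('top','top3.png');snap('side','side3.png')
a=cv2.imread('pics/top3.png')[140:240,240:420];b=cv2.imread('pics/side3.png')[100:310,240:430]
a=cv2.resize(a,None,fx=2.2,fy=2.2,interpolation=2);b=cv2.resize(b,None,fx=2,fy=2,interpolation=2)
o=np.zeros((420,780,3),np.uint8);o[:220,:396]=a;o[:420,400:780]=b;cv2.imwrite('pics/c4.png',o)
E
```

```text
(no output)
```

View pics/c4.png

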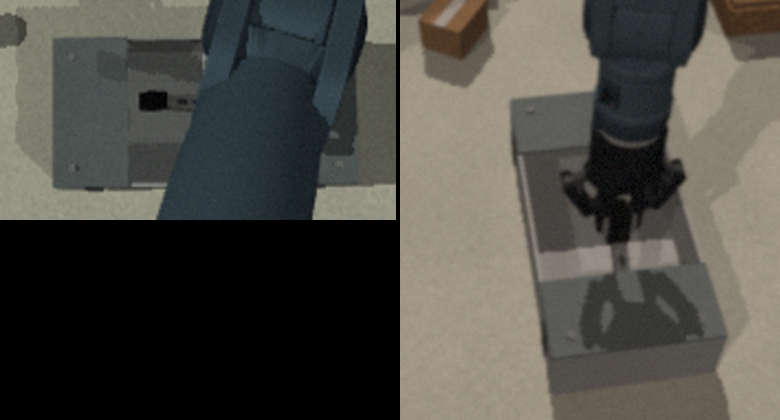

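The +y cap is now at crop (139..168,100), visibly larger. The low end disappears under the right cover in the side view. I'll fit the slant to the cap's outline.

```bash
python3 - <<'E'
from h import *
c=np.array([.560,-.0795,.109]);d0=np.array([-.04,1,0])
for th in np.radians([10,20,25,30,35,40,45]):
    d=d0*np.cos(th)+[0,0,np.sin(th)];n=-d0*np.sin(th)+[0,0,np.cos(th)]
    f=lambda a,b:((proj('top3.png',c+a*d+b*n)-[240,140])*2.2).round(0)
    g=lambda a,b:((proj('side3.png',c+a*d+b*n)-[240,100])*2+[400,0]).round(0)
    print(np.degrees(th).round(),f(.13,.014),f(.13,-.014),f(.106,.014),'side',g(-.025,.014),g(.13,.014),'ends z',(c+.13*d-.014*n)[2].round(3),(c-.13*d-.014*n)[2].round(3))
E
```

```text
10.0 [139. 103.] [136. 106.] [159. 103.] side [621. 238.] [597. 120.] ends z 0.118 0.073
20.0 [145. 100.] [138. 103.] [164. 101.] side [621. 241.] [600. 113.] ends z 0.14 0.051
25.0 [149.  99.] [140. 102.] [168. 100.] side [621. 243.] [601. 110.] ends z 0.151 0.041
30.0 [154.  98.] [143. 101.] [173.  99.] side [620. 244.] [603. 108.] ends z 0.162 0.032
35.0 [160.  97.] [147. 100.] [178.  98.] side [620. 245.] [604. 107.] ends z 0.172 0.023
40.0 [167.  96.] [152.  98.] [184.  97.] side [620. 246.] [606. 107.] ends z 0.182 0.015
45.0 [175.  95.] [158.  97.] [190.  97.] side [620. 247.] [608. 108.] ends z 0.191 0.007
```

```bash
python3 - <<'E'
from h import *
c=np.array([.560,-.0795,0]);d0=np.array([-.04,1,0])
for zc in(.09,.10,.109):
  for th in np.radians([20,25,30,35]):
    d=d0*np.cos(th)+[0,0,np.sin(th)];n=-d0*np.sin(th)+[0,0,np.cos(th)]
    P=lambda f,o,k,a,b:((proj(f,c+[0,0,zc]+a*d+b*n)-o)*k).round(0)
    print(zc,np.degrees(th).round(),P('top3.png',[295,165],9,.13,-.014),P('top3.png',[295,165],9,.106,.014),P('side3.png',[330,190],6,-.025,.014),P('side3.png',[330,190],6,.0,.014))
a=cv2.imread('pics/top3.png')[165:205,295:340];b=cv2.imread('pics/side3.png')[190:250,330:395]
a=cv2.resize(a,None,fx=9,fy=9,interpolation=2);b=cv2.resize(b,None,fx=6,fy=6,interpolation=2)
o=np.zeros((360,800,3),np.uint8);o[:360,:405]=a;o[:360,410:800]=b;cv2.imwrite('pics/c5.png',np.clip(o*1.8,0,255).astype(np.uint8))
E
```

```text
0.09 20.0 [ 71. 206.] [179. 197.] [118. 212.] [108. 149.]
0.09 25.0 [ 80. 201.] [194. 193.] [118. 217.] [108. 152.]
0.09 30.0 [ 93. 196.] [213. 189.] [117. 221.] [109. 155.]
0.09 35.0 [109. 191.] [234. 186.] [117. 224.] [109. 158.]
0.1 20.0 [ 70. 202.] [178. 192.] [120. 197.] [110. 133.]
0.1 25.0 [ 79. 197.] [194. 188.] [120. 202.] [110. 136.]
0.1 30.0 [ 91. 192.] [212. 185.] [119. 206.] [111. 139.]
0.1 35.0 [108. 187.] [233. 181.] [119. 209.] [111. 142.]
0.109 20.0 [ 68. 198.] [177. 188.] [122. 183.] [112. 119.]
0.109 25.0 [ 77. 193.] [193. 184.] [122. 188.] [112. 122.]
0.109 30.0 [ 90. 188.] [212. 181.] [121. 192.] [113. 125.]
0.109 35.0 [106. 183.] [233. 177.] [121. 195.] [113. 128.]
```

View pics/c5.png

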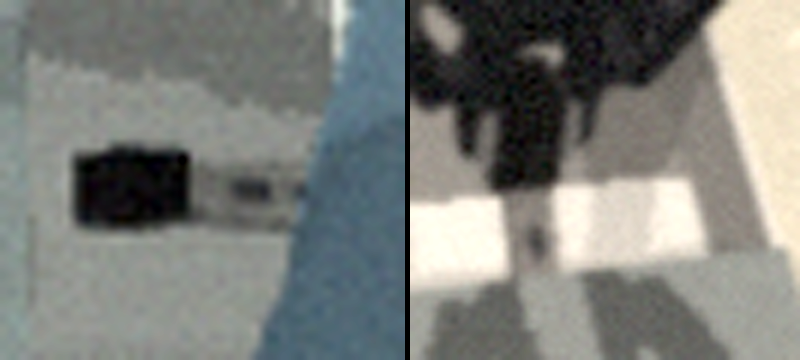

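The fit gives a slant of about 25–30°, with the high end at roughly z 0.155 and the low end at roughly 0.035, so the way-point is met. Next I slide toward +y so the low end comes clear of its cover, then lift.

jog_arm(
  increments=[
    [[0,-0.001,0.018,0,0],[0,-0.002,0.038,0,0],[0,-0.003,0.06,0,0],[0,-0.003,0.08,0,0],[0,-0.004,0.086,0,0]],
  ],
)

```text
t: 7.8
position: [0.5561, 0.0083, 0.1025]
ee_rot: [0.692, 0.722, 0.0, 0.0]
force: [-0.0, 0.8, -3.0]
width: 0.0233
```

jog_arm(
  increments=[
    [[0,0,0,0.01,0],[0,0,0,0.022,0],[0,0,0,0.036,0],[0,0,0,0.05,0],[0,0,0,0.055,0]],
  ],
)

```text
t: 8.43
position: [0.5571, 0.0061, 0.1591]
ee_rot: [0.693, 0.721, 0.001, 0.001]
force: [-0.4, 0.1, -2.0]
width: 0.0232
```

jog_arm(
  increments=[
    [[0,0,0,0.012,0],[0,0,0,0.025,0],[0,0,0,0.038,0],[0,0,0,0.05,0],[0,0,0,0.055,0]],
  ],
)

```text
t: 9.05
position: [0.5567, 0.0065, 0.2135]
ee_rot: [0.692, 0.721, 0.001, 0.001]
force: [0.6, -0.4, -3.8]
width: 0.0233
```

```bash
python3 - <<'E'
from h import *
snap('top','top4.png');snap('side','side4.png')
a=cv2.imread('pics/top4.png')[140:240,240:420];b=cv2.imread('pics/side4.png')[60:310,240:430]
a=cv2.resize(a,None,fx=2.2,fy=2.2,interpolation=2);b=cv2.resize(b,None,fx=2,fy=2,interpolation=2)
o=np.zeros((500,780,3),np.uint8);o[:220,:396]=a;o[:500,400:780]=b;cv2.imwrite('pics/c6.png',o)
E
```

```text
(no output)
```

View pics/c6.png

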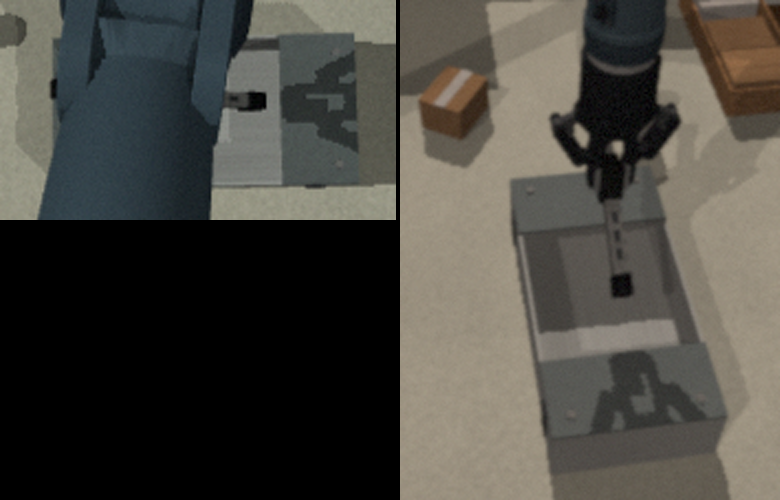

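The whole bar is out and slanted. In the side crop the low end cap is at (622,285) and the sleeve is still in the pads at (610,175). I'll centre it and set its low end on the cover to level it.

jog_arm(
  increments=[
    [[0,0.001,-0.015,0,0],[0,0.001,-0.03,0,0],[0,0.002,-0.045,0,0],[0,0.002,-0.058,0,0],[0,0.002,-0.06,0,0]],
  ],
)

```text
t: 9.78
position: [0.5581, -0.0547, 0.2122]
ee_rot: [0.693, 0.721, 0.0, -0.0]
force: [0.8, 0.0, -1.8]
width: 0.0235
```

jog_arm(
  increments=[
    [[0,0,0,-0.015,0],[0,0,0,-0.03,0],[0,0,0,-0.04,0],[0,0,0,-0.048,0],[0,0,0,-0.055,0]],
  ],
)

```text
t: 10.4
position: [0.5585, -0.0531, 0.1574]
ee_rot: [0.692, 0.722, 0.001, 0.0]
force: [-0.4, 2.0, 1.1]
width: 0.0235
```

jog_arm(
  increments=[
    [[0,0,0,-0.007,0],[0,0,0,-0.014,0],[0,0,0,-0.021,0],[0,0,0,-0.028,0],[0,0,0,-0.035,0]],
  ],
)

```text
t: 11.02
position: [0.558, -0.0536, 0.1218]
ee_rot: [0.693, 0.721, -0.0, 0.0]
force: [-0.9, 0.8, -0.2]
width: 0.0236
```

jog_arm(
  increments=[
    [[0,0,0,-0.005,0],[0,0,0,-0.01,0],[0,0,0,-0.015,0],[0,0,0,-0.018,0],[0,0,0,-0.02,0]],
  ],
)

```text
t: 11.65
position: [0.5581, -0.0535, 0.1022]
ee_rot: [0.692, 0.721, -0.0, 0.0]
force: [0.2, 0.9, -0.4]
width: 0.0232
```

Next come a few more millimetres down until both ends bear on the covers, then a firmer grip.

jog_arm(
  increments=[
    [[0,0,0,-0.002,0],[0,0,0,-0.004,0],[0,0,0,-0.005,0],[0,0,0,-0.006,0],[0,0,0,-0.006,0]],
  ],
)

```text
t: 12.28
position: [0.5583, -0.0535, 0.1007]
ee_rot: [0.692, 0.721, 0.001, 0.001]
force: [-10.0, 3.3, 27.8]
width: 0.0235
```

```bash
python3 - <<'E'
from h import *
snap('top','top5.png');snap('side','side5.png')
a=cv2.imread('pics/top5.png')[140:240,240:420];b=cv2.imread('pics/side5.png')[100:310,240:430]
a=cv2.resize(a,None,fx=2.2,fy=2.2,interpolation=2);b=cv2.resize(b,None,fx=2,fy=2,interpolation=2)
o=np.zeros((420,780,3),np.uint8);o[:220,:396]=a;o[:420,400:780]=b;cv2.imwrite('pics/c7.png',o)
E
```

```text
(no output)
```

View pics/c7.png

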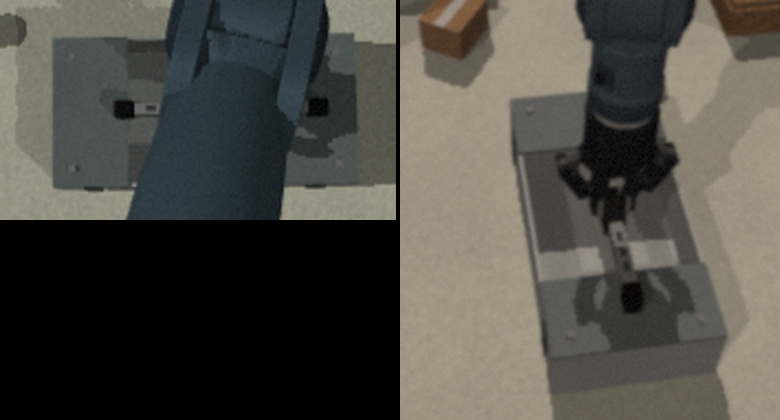

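Both end caps rest on the covers, at (124,109) and (317,106) in the crop, so the bar is level. I'll tighten, lift about 8 cm and centre it.

jog_arm(
  increments=[
    [[0,0,0,0.003,0],[0,0,0,0.005,0],[0,0,0,0.005,0],[0,0,0,0.005,0],[0,0,0,0.005,0]],
  ],
  newtons=60,
)

```text
t: 13.0
position: [0.5582, -0.0536, 0.1011]
ee_rot: [0.692, 0.721, -0.0, 0.0]
force: [0.5, -0.1, -1.6]
width: 0.0226
```

jog_arm(
  increments=[
    [[0,0,0,0.01,0],[0,0,0.004,0.025,0],[0,0,0.008,0.04,0],[0,-0.001,0.012,0.055,0],[0,-0.001,0.016,0.068,0]],
  ],
)

```text
t: 13.62
position: [0.5574, -0.0372, 0.1708]
ee_rot: [0.692, 0.722, 0.0, 0.0]
force: [-0.1, -0.2, -2.6]
width: 0.0226
```

jog_arm(
  increments=[
    [[0,0,0.001,0.008,0],[0,0,0.001,0.013,0],[0,0,0.001,0.013,0],[0,0,0.001,0.013,0],[0,0,0.001,0.013,0]],
  ],
)

```text
t: 14.25
position: [0.5568, -0.0365, 0.1818]
ee_rot: [0.693, 0.721, -0.0, -0.0]
force: [-0.2, -0.3, -3.3]
width: 0.0227
```

jog_arm(
  increments=[
    [[0,0,0,0,0],[0,0,0,0,0],[0,0,0,0,0],[0,0,0,0,0],[0,0,0,0,0]],
  ],
)

```text
t: 14.88
position: [0.5571, -0.0365, 0.1824]
ee_rot: [0.692, 0.721, 0.0, 0.0]
force: [-0.6, 0.5, -2.9]
width: 0.0229
```

```bash
python3 - <<'E'
from h import *
snap('top','top6.png');snap('side','side6.png')
a=cv2.imread('pics/top6.png')[100:270,150:500];b=cv2.imread('pics/side6.png')[60:310,240:430]
b=cv2.resize(b,None,fx=2,fy=2,interpolation=2)
o=np.zeros((500,740,3),np.uint8);o[:170,:350]=a;o[:500,360:740]=b;cv2.imwrite('pics/c8.png',o)
s=telemetry.observe();p=s['position'];print(p,s['dq'].round(4) if hasattr(s['dq'],'round') else s['dq'])
c=np.array([p[0],p[1]+.003,p[2]+.004]);d0=np.array([-.04,1,0])
for th in np.radians([-10,0,10]):
    d=d0*np.cos(th)+[0,0,np.sin(th)];n=-d0*np.sin(th)+[0,0,np.cos(th)]
    print(np.degrees(th),[proj('top6.png',c+e*d)-[150,100] for e in(.13,-.13)],[(proj('side6.png',c+e*d)-[240,60])*2+[360,0] for e in(.13,-.13)])
E
```

```text
[ 0.55712894 -0.03649324  0.18232726] [-0.0008  0.0007  0.0004 -0.0002  0.0003 -0.0001]
-10.0 [array([133.61563804,  86.41803161]), array([237.00265121,  82.7524503 ])] [array([550.23113294, 160.45937762]), array([598.42939721, 309.81592971])]
0.0 [array([131.92220741,  85.26111463]), array([236.3580095 ,  83.99663768])] [array([550.92370986, 145.3818252 ]), array([596.62026128, 324.72337858])]
10.0 [array([131.7679569 ,  84.03106182]), array([234.18505428,  85.20444281])] [array([552.23677013, 132.07276394]), array([594.08046803, 335.82250689])]
```

View pics/c8.png

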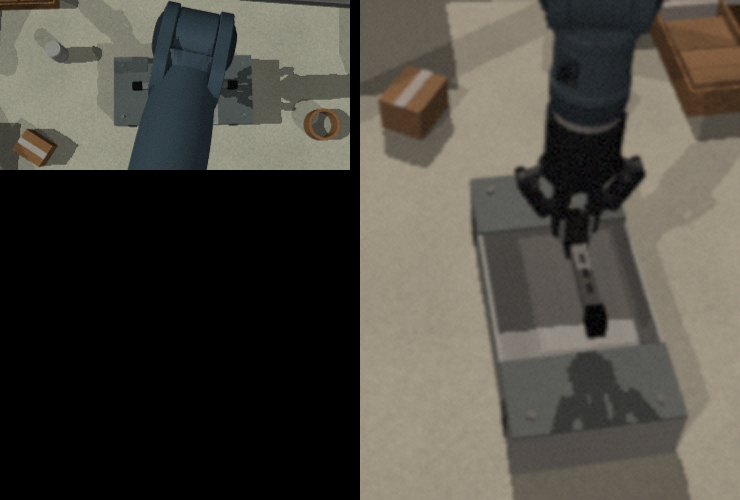

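The near end face is at about (596,328) in the side crop; a level bar predicts (597,325) and a 10° tilt predicts (594,336). The top crop ends are at about 132 and 238, also as predicted for level. The underside is at about z 0.17, and the bystanders look untouched. Handing in.

```bash
python3 -c "
from h import *
print(order.sign_off())"
```

```text
the job is handed in; nothing more can be done
None
```

The bar is out of the bin and I handed the job in at about 15 s of the 42 s allowed. The sign-off gives no verdict, so the figures below are my own estimates.

**What I did:** I gripped the bar at its sleeve and slid it about 43 mm toward −y. Lifting then let the cover edge tip it to a slant of about 25–30°, so the +y end came out above the covers while the other end stayed inside. I slid it back toward +y and lifted it clear. I then levelled it by setting both ends down on the covers, tightened the grip to 60 N and lifted it about 8 cm.

**Last checks:**
- **Level and height:** the bar is level to within about 3°, and its underside is at about z 0.17 m, roughly 8 cm above the covers.
- **Position:** its middle is within about 5 mm of the mouth's centre.
- **Grip and stillness:** the fingers read 22.9 mm open on the sleeve, the joints were practically still, and the force was about −3 N, which is just the bar's weight.
- **Bystanders:** the carton, tape roll and can look unmoved by eye; I did not measure their positions.

**Disagreement:** while the bar was slanted, the camera fit (about 24°) and the expected contact geometry (about 37°) did not agree closely. About 30°, with the bar a few millimetres further along and lower, fits both to within 3 mm. Pressing it onto the covers peaked at about 28 N at the wrist, well under the 120 N limit.

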